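Hang the bean paddle in the roaster's tool rack

TASK

Pick the steel bean paddle up off the desk by its red ball knob, gripping firmly enough that it comes up clear of the desk still lying level. In the air, ease your grip so that the blade swings down and the paddle hangs straight from the knob, grip it firmly again, and hang it in the empty, green-edged slot of the tool rack, its disc resting on the plate behind the front lip. Leave the brush hanging and everything else on the desk undisturbed.

Things in the scene. Friction and masses are not known exactly. Their poses are not given: they have to be found in the camera images.
- paddle_knob (a point): Centre of the red ball knob (26 mm) at one end of the steel bean paddle, which is 220 mm from here to the blade's end and weighs about 0.21 kg. While it lies, this point is 21 mm above the desk. z: along the tool from blade to knob (within 5 degrees of level while lying; up when it hangs). y: across the blade, the way to pinch the ball. x: up while lying.
- paddle_disc (a point): Middle of the paddle's steel hanging disc, 36 mm across and 4 mm thick, 32 mm from the knob's centre; a neck 9 mm thick joins them and a round shank 8 mm thick goes on to the blade. Same axes as paddle_knob. Pinched by the ball, the paddle can turn in the fingers: 40 N or more on each finger holds it level; eased to between 30 and 15 N it starts to swing.
- paddle_tip (a point): Middle of the end of the blade (56 mm wide, 68 mm long, 3.5 mm thick), 220 mm from the knob's centre; the paddle's centre of mass is about 120 mm from the knob. Same axes. To ease the grip, open the fingers bit by bit, about a tenth of a millimetre at a time: at 5 N it hangs within 10 degrees of plumb and is still held; below about 2 N the ball slips out.
- green_slot: Seat of the rack's empty slot, edged in green: the point on the plate's upper face (215 mm above the desk) where the axis of a hanging shank belongs. x points into the rack, away from the slot's open mouth, y along the rack, z up. The slot is 14 mm wide, its closed end at x = +14 mm. With the disc resting on the plate, the knob's centre is 34 mm above this point.
- slot_mouth (a point): Middle of the green slot's open mouth, at the plate's front edge, on the robot's side, 31 mm in front of the seat and level with the plate's upper face. On both sides of the mouth a lip 4 mm thick stands 4 mm above the plate: the disc must pass over it with the shank in the slot, and then be lowered behind it.
- rack: Fixed tool rack of dark folded steel: base 120 x 234 mm, 5 mm thick, side walls at y = +115 and -115 mm, 70 mm deep, 215 mm high, and across their tops the slotted plate, 70 mm deep, 4 mm thick. Slots at y = +50 and -50 mm, open to -x. A thin bar runs along y at x = 28 mm, 50 mm up. Origin: centre of its underside; z up.
- brush_knob (a point): Centre of the wooden ball knob (26 mm) of the brush that hangs in the rack's other slot, 100 mm from the green one; it hangs by a disc like the paddle's, and its bristles end 177 mm below the knob. To be left hanging.
- bowl: White cupping bowl, 90 mm across, 55 mm high; origin at the centre of its underside. Bystander.
- mug: Blue mug, 78 mm across without its handle, 90 mm high; origin at the centre of its underside. Bystander.
- tin_a: Sample tin behind the rack, 68 mm across, 100 mm high; origin at the centre of its underside. Bystander.
- spoon: Cupping spoon with a wooden handle, 160 mm long, lying on the desk; origin under its middle. Bystander.
There are look-alikes about, which are no part of the job. Leave any turquoise or yellow look-alike of the part that bears paddle_knob alone.

How it is judged:
By the outcome, as a careful person would: the job done as asked, in the order asked, and still so for the second after the job is handed in, with the robot touching nothing.
It also fails if it takes over 58 s, if anything falls off the work surface, if the arm or the gripper's body presses on something with over 40 N, if the wrist force passes 120 N, or if a joint passes its speed limit or range.

ROBOT

A 6-joint arm with a two-finger parallel gripper is mounted at the origin on the work surface. World frame = base frame: x ahead of the robot, y to its left, z up, the work surface at z = 0. Lengths are in m, angles in rad, forces in N, time in s.
With the tool pointing down it reaches from about 0.25 to 0.775 m from the base axis. Payload 8.9 kg.
Tool frame: the origin (TCP) lies midway between the tips of the shut fingers; the grasp point (between the pads) lies 19 mm behind it; z points along the fingers, y is the line along which they close (so a half turn about z gives the same grasp; the last joint's range is limited). The gripper opens to 85 mm and grips with 20 to 120 N. Pads are 22 mm wide; open, the fingers measure 114 mm over their backs; the gripper's body (76 mm by 85 mm) begins 54 mm behind the grasp point. The pads swing forward as they close: fully open they stand 13 mm farther back than shut.
Start: joints at [1.137, 0.291, -0.153, 1.127, 0, 1.431], TCP at [0.153, 0.502, 0.231] pointing down, gripper open.
Joint ranges: [-2.52, 2.52], [-0.91, 1.74], [-1.3, 1.37], [-1.96, 2.02], [-1.52, 1.47], [-3.14, 3.14]. Speed limits (rad/s): [2.22, 2.22, 2.79, 3.14, 3.14, 3.14].

INTERFACE

Orientations are given as a rotation vector (axis times angle).
In Python, from workcell import telemetry, viewer, job gives the robot as it stands.
- The arm moves only by the shell command python3 -m handwheel 'ROWS' [FORCE]. ROWS is JSON, a list of rows, each an object of numbers: "claw": the opening in per cent of the stroke, from 0 (shut) to 100 (fully open); "dx", "dy", "dz": the shift along the tool's x, y, z in m; "twist": the turn about the tool's z in rad. In form: [{"claw": .., "dx": .., "dy": .., "dz": .., "twist": ..}, ...]. A call has 1 to 12 rows; each row is the pose to reach, as a shift and turn from the pose commanded when the call began, along the tool's axes at that moment; what a row does not reach only later rows make up. A row lasts 1/10 s, in which the tool goes at most 50 mm and 8.59 degrees, less where a joint would pass 70% of its speed; a pose out of reach is approached as far as the arm can. A call with a gripper value outside its range is refused whole. The fingers move at their own pace and stop on an object; FORCE is the grip in N (left out, the last holds). Time passes only in rows, so rows that repeat a pose let the fingers close. It gives the time, the measured TCP pose, the force, the opening and the grip force at its end, in the units of the state.
- telemetry.get_obs(): the state, without advancing time (a new reading comes with each control period).
- viewer.get_image(name): name is "scene" or "side" or "wrist"; returns the picture (384x512x3 uint8, red, green, blue); there is no depth.
- viewer.get_calibration(name): a dict with "K" (3x3 intrinsics, pixels), "dist" ([k1, k2, p1, p2, k3] as OpenCV has them; the pictures are not rectified), "T" (4x4, takes a point from camera to world coordinates). Camera axes: x right, y down, z forward; pixel columns grow to the right and rows downward; lengths in m; the calibration is good to about 2 mm. A picture is of the moment at which its call begins: read the wrist's pose just before it. get_calibration takes no time and is no camera call; for the wrist camera it gives the pose at the moment of the call.
- job.close_job(): hands the job in; it is judged then, once.
The state is a dict: "t": time; "qpos": joint angles; "dq": joint speeds; "tau": joint torques, N m; "tcp_pos": TCP position; "tool_rot": TCP orientation; "contact_force": force on the tool from outside, world axes, zero at the start; "wrist_torque": the same for the moment, N m; "gripper_width": finger opening in m; "grasp_force": force on a finger pad.
Only numpy, scipy, OpenCV 4.12 (cv2) and the standard library are available. Lean on these libraries where they do the work, as an engineer would, in place of code of your own. Each camera call takes 0.05 s, during which the arm holds its last target. There are 200 camera calls.

## Working session

There is one attempt and no reset: what is moved stays moved. The work goes in short steps, Python scripts to look and compute and a shell command to move; the robot and the scene stay as the last step left them, time stands still between calls to the robot, and variables do not carry over. Pictures are saved under pics/ and viewed, at most 13 in all, crops included, and the job is handed in when it is done.

```bash
ls; mkdir -p pics; python3 - <<'E'
from workcell import telemetry, viewer, job
import cv2, numpy as np
np.set_printoptions(precision=4,suppress=True)
for n in ["scene","side"]:
    im=viewer.get_image(n); cv2.imwrite(f"pics/{n}0.png",cv2.resize(im[:,:,::-1],(800,600),interpolation=cv2.INTER_CUBIC)); np.save(f"{n}0.npy",im)
    print(n,viewer.get_calibration(n))
o=telemetry.get_obs();print(o)
E
```

```text
pics
scene {'K': array([[416.2109,   0.    , 258.0817],
       [  0.    , 416.2109, 186.6154],
       [  0.    ,   0.    ,   1.    ]]), 'dist': array([0.0022, 0.    , 0.    , 0.    , 0.    ]), 'T': array([[ 0.7623,  0.4805, -0.4337,  1.0576],
       [ 0.647 , -0.5856,  0.4883, -0.4565],
       [-0.0193, -0.6528, -0.7572,  1.1145],
       [ 0.    ,  0.    ,  0.    ,  1.    ]])}
side {'K': array([[412.2763,   0.    , 259.9189],
       [  0.    , 412.2763, 190.5883],
       [  0.    ,   0.    ,   1.    ]]), 'dist': array([-0.1239,  0.    ,  0.    ,  0.    ,  0.    ]), 'T': array([[ 0.741 , -0.4925,  0.4565, -0.0174],
       [-0.6715, -0.5349,  0.5129, -0.4775],
       [-0.0084, -0.6865, -0.727 ,  1.058 ],
       [ 0.    ,  0.    ,  0.    ,  1.    ]])}
{'t': 0.1, 'qpos': array([ 1.1367,  0.2912, -0.154 ,  1.1267, -0.    ,  1.4315]), 'dq': array([ 0.0008, -0.001 ,  0.0004, -0.0008,  0.0008,  0.0004]), 'tau': array([  0.0024, -53.7978,  33.192 ,   0.0094,  -0.0002,   0.    ]), 'tcp_pos': array([0.1524, 0.502 , 0.2308]), 'tool_rot': array([-0.4613, -3.1072,  0.0018]), 'contact_force': array([-0.2661, -0.3318, -0.1569]), 'wrist_torque': array([ 0.0256, -0.0383, -0.0329]), 'grasp_force': 0.0, 'gripper_width': 0.08552344724147501}
```

View pics/scene0.png

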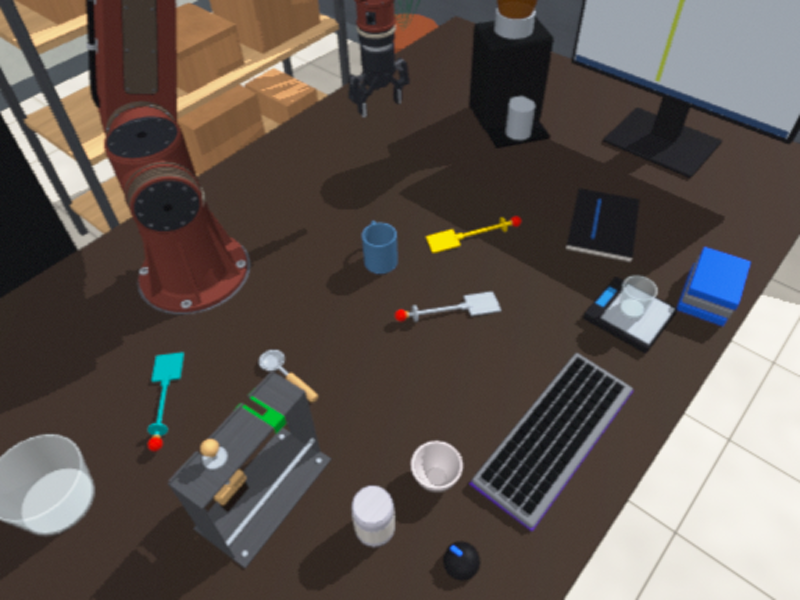

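View pics/side0.png

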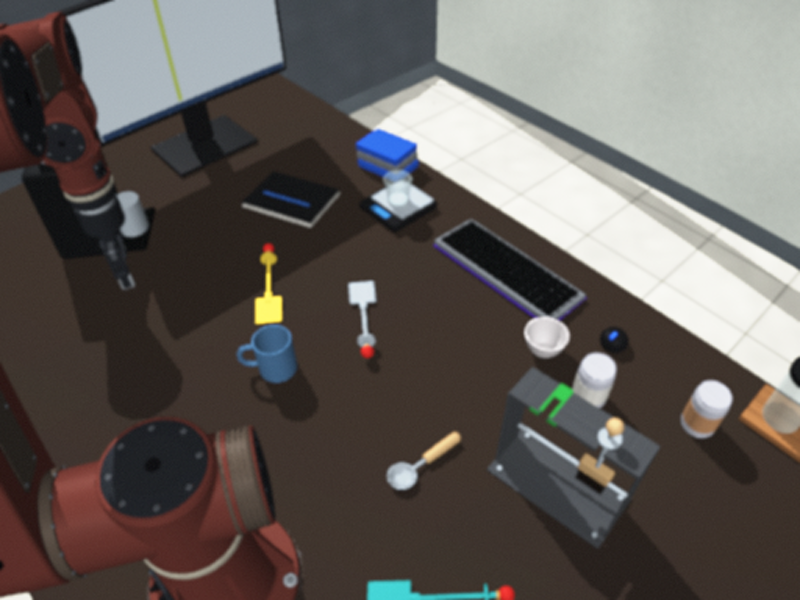

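The scene picture shows three candidates (800x600 pixels): the steel paddle's knob at (402,315), the yellow one's at (516,222) and the turquoise one's at (155,443). I pick the steel one, which is at (367,352) in the side view. The green slot is at (265,412) in scene and (555,400) in side. Next I'll check it in a close crop.

```bash
python3 - <<'E'
import cv2, numpy as np
def crop(n,u,v):
    im=np.load(f"{n}0.npy")[v:v+60,u:u+80,::-1]
    c=cv2.resize(im,None,fx=5,fy=5,interpolation=cv2.INTER_CUBIC)
    for k in range(0,80,10):
        cv2.putText(c,str(u+k),(k*5,8),0,.3,(255,255,255));cv2.line(c,(k*5,10),(k*5,14),(255,255,255))
    for k in range(10,60,10): cv2.putText(c,str(v+k),(0,k*5+3),0,.3,(255,255,255));cv2.line(c,(20,k*5),(24,k*5),(255,255,255))
    return c
a=np.hstack([crop("scene",248,170),crop("side",200,175)]);b=np.hstack([crop("scene",130,240),crop("side",325,235)])
cv2.imwrite("pics/crops.png",np.vstack([a,b]))
E
```

```text
(no output)
```

View pics/crops.png

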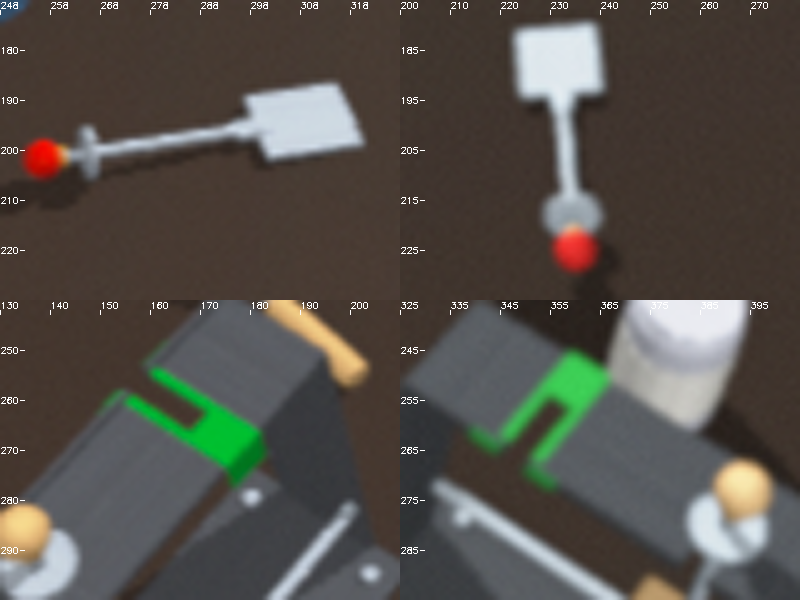

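The crop confirms a bare steel paddle. Its knob is at scene (256.6,201.6) and side (235,225), and its tip at scene (318,192.8) and side (231.4,180). The slot mouth is at scene (157.4,257) and side (347.8,266). The slot's closed end is at scene (170,263) and side (357,255.4).

```bash
cat > h.py <<'E'
from workcell import telemetry, viewer
import cv2, numpy as np
np.set_printoptions(precision=4,suppress=True)
def ray(n,uv,c=None):
    c=c or viewer.get_calibration(n)
    p=cv2.undistortPoints(np.array([[uv]],float),c["K"],c["dist"])[0,0]
    return c["T"][:3,3],c["T"][:3,:3]@np.r_[p,1]
def atz(n,uv,z,c=None):
    o,d=ray(n,uv,c); return o+d*(z-o[2])/d[2]
def tri(a,b):
    A=np.zeros((3,3));B=np.zeros(3)
    for n,uv in (("scene",a),("side",b)):
        o,d=ray(n,uv);d/=np.linalg.norm(d);P=np.eye(3)-np.outer(d,d);A+=P;B+=P@o
    return np.linalg.solve(A,B)
E
python3 - <<'E'
from h import *
for k,a,b,z in [("knob",(256.6,201.6),(235,225),.021),("tip",(318,192.8),(231.4,180),.021),("mouth",(157.4,257),(347.8,266),.215),("closed",(170,263),(357,255.4),.215),("brush",(135,285),(393.6,272.4),.249)]:
    print(k,tri(a,b),atz("scene",a,z)[:2],atz("side",b,z)[:2])
# plate corners / edges scene & side (800x600 px -> /1.5625)
E
```

```text
knob [0.4716 0.1938 0.0232] [0.4705 0.1947] [0.4727 0.1956]
tip [0.6014 0.3695 0.0075] [0.6075 0.3571] [0.594 0.361]
mouth [ 0.4988 -0.2134  0.2166] [ 0.498  -0.2138] [ 0.4999 -0.212 ]
closed [ 0.538  -0.2076  0.2191] [ 0.5354 -0.2051] [ 0.5405 -0.2077]
brush [ 0.5396 -0.307   0.2541] [ 0.5364 -0.3049] [ 0.5431 -0.3072]
```

```bash
python3 -m handwheel '[{"claw":50,"dx":-0.1,"dy":-0.05,"dz":0,"twist":-0.3},{"claw":50,"dx":-0.2,"dy":-0.1,"dz":0,"twist":-0.6},{"claw":50,"dx":-0.3,"dy":-0.15,"dz":0,"twist":-0.9},{"claw":50,"dx":-0.395,"dy":-0.202,"dz":0.05,"twist":-1.229},{"claw":50,"dx":-0.395,"dy":-0.202,"dz":0.05,"twist":-1.229},{"claw":50,"dx":-0.395,"dy":-0.202,"dz":0.05,"twist":-1.229},{"claw":50,"dx":-0.395,"dy":-0.202,"dz":0.05,"twist":-1.229},{"claw":50,"dx":-0.395,"dy":-0.202,"dz":0.05,"twist":-1.229},{"claw":50,"dx":-0.395,"dy":-0.202,"dz":0.05,"twist":-1.229},{"claw":50,"dx":-0.395,"dy":-0.202,"dz":0.05,"twist":-1.229},{"claw":50,"dx":-0.395,"dy":-0.202,"dz":0.05,"twist":-1.229},{"claw":50,"dx":-0.395,"dy":-0.202,"dz":0.05,"twist":-1.229}]' 60
python3 - <<'E'
from h import *
import pickle
c=viewer.get_calibration("wrist");im=viewer.get_image("wrist");pickle.dump((c,im),open("w1.pkl","wb"))
o=telemetry.get_obs();print(o["tcp_pos"],o["tool_rot"],o["qpos"]);print(c)
cv2.imwrite("pics/w1.png",cv2.resize(im[:,:,::-1],(800,600),interpolation=cv2.INTER_CUBIC))
E
```

```text
t: 1.3
tcp_pos: [0.472, 0.1932, 0.1806]
tool_rot: [1.41, -2.806, -0.001]
contact_force: [-0.9, 1.1, 0.4]
gripper_width: 0.0427
grasp_force: 0.0
[0.4714 0.1941 0.1809] [ 1.412  -2.8051 -0.0009] [ 0.2469  0.298  -0.2811  0.993   0.0003 -0.6858]
{'K': array([[284.8107,   0.    , 251.0987],
       [  0.    , 284.8107, 190.5916],
       [  0.    ,   0.    ,   1.    ]]), 'dist': array([-0.0083,  0.    ,  0.    ,  0.    ,  0.    ]), 'T': array([[-0.8024,  0.5736,  0.1648,  0.4292],
       [ 0.5968,  0.7709,  0.2224,  0.1367],
       [ 0.0006,  0.2768, -0.9609,  0.324 ],
       [ 0.    ,  0.    ,  0.    ,  1.    ]])}
```

View pics/w1.png

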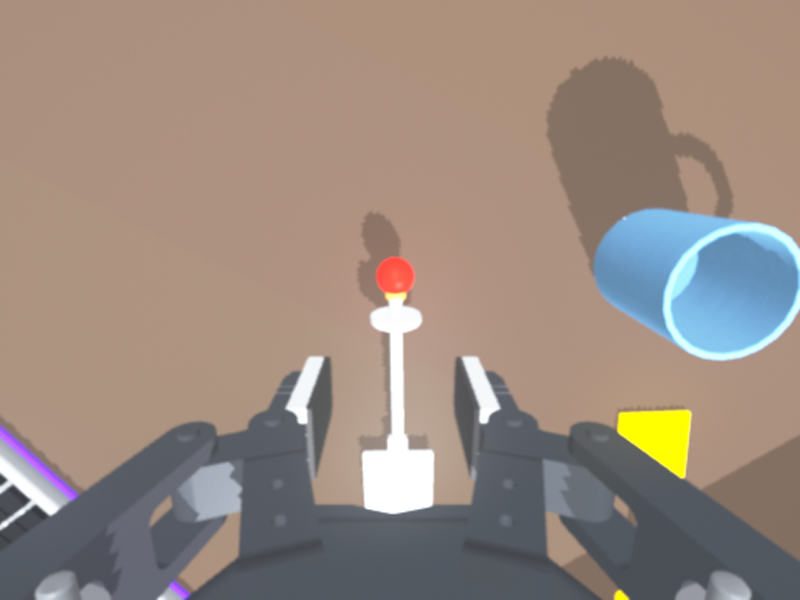

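The wrist picture shows the red knob at (395,276), with the shank running almost straight down to (397,440). The fingers straddle that line, and the mug is well clear at (700,290).

```bash
python3 - <<'E'
from h import *
import pickle
from scipy.spatial.transform import Rotation as R
c,im=pickle.load(open("w1.pkl","rb"))
hsv=cv2.cvtColor(im,cv2.COLOR_RGB2HSV);m=((hsv[...,0]<6)|(hsv[...,0]>174))&(hsv[...,1]>150)
n,l,s,ce=cv2.connectedComponentsWithStats(m.astype(np.uint8));i=1+np.argmax(s[1:,4]);print(ce[i],s[i])
k=atz("wrist",ce[i],.021,c);sh=atz("wrist",(397/1.5625,435/1.5625),.014,c)
print(k,sh,np.degrees(np.arctan2(*(sh-k)[1::-1])))
T=R.from_rotvec([1.412,-2.8051,-0.0009]).as_matrix();print(T.T@(k-np.array([.4714,.1941,.1809])), np.degrees(np.arctan2(T[1,1],T[0,1])))
E
```

```text
[252.2266 175.7664] [241 165  24  22 428]
[0.4701 0.194  0.021 ] [0.5472 0.3019 0.014 ] 54.429933958898005
[0.0007 0.0009 0.1599] 143.4384977205289
```

```bash
python3 -m handwheel '[{"claw":50,"dx":0.001,"dy":0.001,"dz":0.05,"twist":-0.015},{"claw":50,"dx":0.001,"dy":0.001,"dz":0.09,"twist":-0.015},{"claw":50,"dx":0.001,"dy":0.001,"dz":0.12,"twist":-0.015},{"claw":50,"dx":0.001,"dy":0.001,"dz":0.145,"twist":-0.015},{"claw":50,"dx":0.001,"dy":0.001,"dz":0.16,"twist":-0.015},{"claw":50,"dx":0.001,"dy":0.001,"dz":0.17,"twist":-0.015},{"claw":50,"dx":0.001,"dy":0.001,"dz":0.176,"twist":-0.015},{"claw":50,"dx":0.001,"dy":0.001,"dz":0.176,"twist":-0.015}]' 60
python3 -m handwheel '[{"claw":35,"dz":0},{"claw":20,"dz":0},{"claw":20,"dz":0},{"claw":20,"dz":0},{"claw":20,"dz":0},{"claw":20,"dz":0},{"claw":20,"dz":0},{"claw":20,"dz":0}]' 60
```

```text
t: 2.15
tcp_pos: [0.47, 0.1946, 0.0052]
tool_rot: [1.437, -2.794, -0.0]
contact_force: [-0.4, -0.1, -0.3]
gripper_width: 0.0431
grasp_force: 0.0schema error: expected keys claw, dx, dy, dz, twist
```

```bash
python3 -m handwheel '[{"claw":35,"dx":0,"dy":0,"dz":0,"twist":0},{"claw":20,"dx":0,"dy":0,"dz":0,"twist":0},{"claw":20,"dx":0,"dy":0,"dz":0,"twist":0},{"claw":20,"dx":0,"dy":0,"dz":0,"twist":0},{"claw":20,"dx":0,"dy":0,"dz":0,"twist":0},{"claw":20,"dx":0,"dy":0,"dz":0,"twist":0},{"claw":20,"dx":0,"dy":0,"dz":0,"twist":0}]' 70
```

```text
t: 2.85
tcp_pos: [0.4709, 0.1943, 0.006]
tool_rot: [-1.435, 2.793, -0.0]
contact_force: [-1.0, 0.4, 5.9]
gripper_width: 0.0226
grasp_force: 68.3
```

```bash
python3 -m handwheel '[{"claw":20,"dx":0,"dy":0,"dz":-0.004,"twist":0},{"claw":20,"dx":0,"dy":0,"dz":-0.012,"twist":0},{"claw":20,"dx":0,"dy":0,"dz":-0.022,"twist":0},{"claw":20,"dx":0,"dy":0,"dz":-0.032,"twist":0},{"claw":20,"dx":0,"dy":0,"dz":-0.040,"twist":0},{"claw":20,"dx":0,"dy":0,"dz":-0.040,"twist":0}]' 70
python3 - <<'E'
from h import *
im=viewer.get_image("side");np.save("side1.npy",im);w=viewer.get_image("wrist")
a=cv2.resize(im[140:260,170:330,::-1],(400,300),interpolation=cv2.INTER_CUBIC);b=cv2.resize(w[:,:,::-1],(400,300))
s=viewer.get_image("scene");a2=cv2.resize(s[140:260,190:350,::-1],(400,300),interpolation=cv2.INTER_CUBIC);b2=cv2.resize(w[150:270,170:330,::-1],(400,300))
cv2.imwrite("pics/lift.png",np.vstack([np.hstack([a,b]),np.hstack([a2,b2])]))
E
```

```text
t: 3.45
tcp_pos: [0.4713, 0.1943, 0.0467]
tool_rot: [-1.435, 2.792, -0.001]
contact_force: [-0.3, -0.1, -1.4]
gripper_width: 0.0223
grasp_force: 68.6
```

View pics/lift.png

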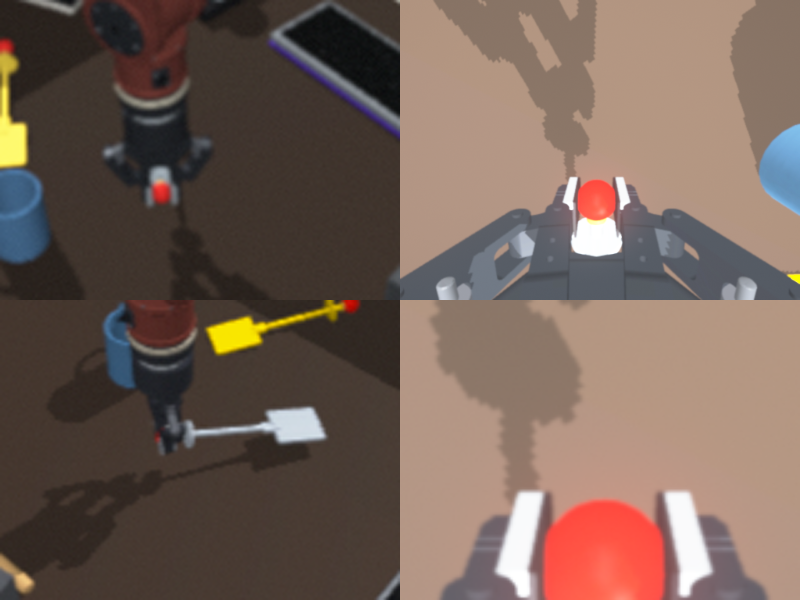

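The paddle is level in the air with its ball (scene crop, about (163,438)) seated between the pads. Next I'll raise it high enough to swing.

```bash
python3 -m handwheel '[{"claw":20,"dx":0,"dy":0,"dz":-0.01,"twist":0},{"claw":20,"dx":0,"dy":0,"dz":-0.03,"twist":0},{"claw":20,"dx":0,"dy":0,"dz":-0.06,"twist":0},{"claw":20,"dx":0,"dy":0,"dz":-0.09,"twist":0},{"claw":20,"dx":0,"dy":0,"dz":-0.12,"twist":0},{"claw":20,"dx":0,"dy":0,"dz":-0.15,"twist":0},{"claw":20,"dx":0,"dy":0,"dz":-0.18,"twist":0},{"claw":20,"dx":0,"dy":0,"dz":-0.21,"twist":0},{"claw":20,"dx":0,"dy":0,"dz":-0.24,"twist":0},{"claw":20,"dx":0,"dy":0,"dz":-0.26,"twist":0},{"claw":20,"dx":0,"dy":0,"dz":-0.27,"twist":0},{"claw":20,"dx":0,"dy":0,"dz":-0.27,"twist":0}]' 70
python3 -m handwheel '[{"claw":25,"dx":0,"dy":0,"dz":0,"twist":0},{"claw":25.5,"dx":0,"dy":0,"dz":0,"twist":0},{"claw":25.5,"dx":0,"dy":0,"dz":0,"twist":0}]' 70
```

```text
t: 4.8
tcp_pos: [0.4708, 0.1942, 0.3163]
tool_rot: [-1.435, 2.793, -0.001]
contact_force: [0.1, -0.5, -2.3]
gripper_width: 0.0224
grasp_force: 68.7
t: 5.1
tcp_pos: [0.4699, 0.194, 0.3143]
tool_rot: [1.435, -2.793, -0.001]
contact_force: [0.3, 0.5, -1.2]
gripper_width: 0.0225
grasp_force: 68.7
```

```bash
for c in 1; do :; done; python3 -m handwheel '[{"claw":26,"dx":0,"dy":0,"dz":0,"twist":0},{"claw":26,"dx":0,"dy":0,"dz":0,"twist":0}]' 70; python3 -m handwheel '[{"claw":26.3,"dx":0,"dy":0,"dz":0,"twist":0},{"claw":26.3,"dx":0,"dy":0,"dz":0,"twist":0}]' 70; python3 -m handwheel '[{"claw":26.6,"dx":0,"dy":0,"dz":0,"twist":0},{"claw":26.6,"dx":0,"dy":0,"dz":0,"twist":0}]' 70
```

```text
t: 5.3
tcp_pos: [0.4703, 0.1941, 0.315]
tool_rot: [1.435, -2.794, -0.0]
contact_force: [0.0, -0.1, -2.5]
gripper_width: 0.0227
grasp_force: 68.6
t: 5.5
tcp_pos: [0.4704, 0.1941, 0.3153]
tool_rot: [1.436, -2.794, 0.0]
contact_force: [-0.7, 0.6, -2.5]
gripper_width: 0.0228
grasp_force: 61.7
t: 5.7
tcp_pos: [0.4704, 0.1941, 0.3153]
tool_rot: [-1.436, 2.794, -0.0]
contact_force: [0.5, 0.2, -2.0]
gripper_width: 0.0231
grasp_force: 55.1
```

```bash
python3 -m handwheel '[{"claw":26.9,"dx":0,"dy":0,"dz":0,"twist":0},{"claw":27.1,"dx":0,"dy":0,"dz":0,"twist":0},{"claw":27.3,"dx":0,"dy":0,"dz":0,"twist":0},{"claw":27.3,"dx":0,"dy":0,"dz":0,"twist":0}]' 70; python3 -m handwheel '[{"claw":27.4,"dx":0,"dy":0,"dz":0,"twist":0},{"claw":27.5,"dx":0,"dy":0,"dz":0,"twist":0},{"claw":27.6,"dx":0,"dy":0,"dz":0,"twist":0},{"claw":27.7,"dx":0,"dy":0,"dz":0,"twist":0},{"claw":27.7,"dx":0,"dy":0,"dz":0,"twist":0}]' 70; python3 -m handwheel '[{"claw":27.8,"dx":0,"dy":0,"dz":0,"twist":0},{"claw":27.9,"dx":0,"dy":0,"dz":0,"twist":0},{"claw":28,"dx":0,"dy":0,"dz":0,"twist":0},{"claw":28.1,"dx":0,"dy":0,"dz":0,"twist":0},{"claw":28.1,"dx":0,"dy":0,"dz":0,"twist":0},{"claw":28.1,"dx":0,"dy":0,"dz":0,"twist":0}]' 70
```

```text
t: 6.1
tcp_pos: [0.4704, 0.1941, 0.3153]
tool_rot: [-1.436, 2.794, -0.0]
contact_force: [0.0, -0.1, -1.8]
gripper_width: 0.0237
grasp_force: 40.6
t: 6.6
tcp_pos: [0.4704, 0.194, 0.3153]
tool_rot: [1.436, -2.794, 0.0]
contact_force: [0.3, -0.4, -2.0]
gripper_width: 0.0237
grasp_force: 32.6
t: 7.2
tcp_pos: [0.4704, 0.1941, 0.3153]
tool_rot: [-1.436, 2.794, -0.0]
contact_force: [0.1, 0.3, -1.6]
gripper_width: 0.024
grasp_force: 25.4
```

```bash
python3 -m handwheel '[{"claw":28.2,"dx":0,"dy":0,"dz":0,"twist":0},{"claw":28.3,"dx":0,"dy":0,"dz":0,"twist":0},{"claw":28.4,"dx":0,"dy":0,"dz":0,"twist":0},{"claw":28.5,"dx":0,"dy":0,"dz":0,"twist":0},{"claw":28.5,"dx":0,"dy":0,"dz":0,"twist":0},{"claw":28.5,"dx":0,"dy":0,"dz":0,"twist":0}]' 70; python3 -m handwheel '[{"claw":28.6,"dx":0,"dy":0,"dz":0,"twist":0},{"claw":28.6,"dx":0,"dy":0,"dz":0,"twist":0},{"claw":28.7,"dx":0,"dy":0,"dz":0,"twist":0},{"claw":28.7,"dx":0,"dy":0,"dz":0,"twist":0},{"claw":28.8,"dx":0,"dy":0,"dz":0,"twist":0},{"claw":28.8,"dx":0,"dy":0,"dz":0,"twist":0}]' 70
```

```text
t: 7.8
tcp_pos: [0.4704, 0.1941, 0.3153]
tool_rot: [-1.436, 2.794, -0.0]
contact_force: [-1.0, -0.2, -2.1]
gripper_width: 0.0247
grasp_force: 18.8
t: 8.4
tcp_pos: [0.4704, 0.1941, 0.3153]
tool_rot: [-1.436, 2.794, 0.0]
contact_force: [0.1, -0.7, -2.0]
gripper_width: 0.0247
grasp_force: 14.3
```

```bash
python3 -m handwheel '[{"claw":28.9,"dx":0,"dy":0,"dz":0,"twist":0},{"claw":28.9,"dx":0,"dy":0,"dz":0,"twist":0},{"claw":29,"dx":0,"dy":0,"dz":0,"twist":0},{"claw":29,"dx":0,"dy":0,"dz":0,"twist":0},{"claw":29.1,"dx":0,"dy":0,"dz":0,"twist":0},{"claw":29.1,"dx":0,"dy":0,"dz":0,"twist":0}]' 70; python3 -m handwheel '[{"claw":29.2,"dx":0,"dy":0,"dz":0,"twist":0},{"claw":29.2,"dx":0,"dy":0,"dz":0,"twist":0},{"claw":29.2,"dx":0,"dy":0,"dz":0,"twist":0}]' 70
```

```text
t: 9.0
tcp_pos: [0.4704, 0.1941, 0.3153]
tool_rot: [1.436, -2.794, -0.0]
contact_force: [0.1, 0.6, -2.1]
gripper_width: 0.0246
grasp_force: 10.2
t: 9.3
tcp_pos: [0.4704, 0.1941, 0.3153]
tool_rot: [1.436, -2.794, -0.0]
contact_force: [-0.3, -0.6, -1.7]
gripper_width: 0.025
grasp_force: 8.9
```

```bash
python3 -m handwheel '[{"claw":29.3,"dx":0,"dy":0,"dz":0,"twist":0},{"claw":29.3,"dx":0,"dy":0,"dz":0,"twist":0},{"claw":29.3,"dx":0,"dy":0,"dz":0,"twist":0},{"claw":29.38,"dx":0,"dy":0,"dz":0,"twist":0},{"claw":29.38,"dx":0,"dy":0,"dz":0,"twist":0},{"claw":29.38,"dx":0,"dy":0,"dz":0,"twist":0}]' 70
```

```text
t: 9.9
tcp_pos: [0.4704, 0.1941, 0.3153]
tool_rot: [1.436, -2.794, 0.0]
contact_force: [0.5, -0.8, -1.1]
gripper_width: 0.0253
grasp_force: 6.8
```

```bash
python3 -m handwheel '[{"claw":29.45,"dx":0,"dy":0,"dz":0,"twist":0},{"claw":29.45,"dx":0,"dy":0,"dz":0,"twist":0},{"claw":29.5,"dx":0,"dy":0,"dz":0,"twist":0},{"claw":29.5,"dx":0,"dy":0,"dz":0,"twist":0},{"claw":29.5,"dx":0,"dy":0,"dz":0,"twist":0}]' 70; python3 -m handwheel '[{"claw":29.55,"dx":0,"dy":0,"dz":0,"twist":0},{"claw":29.55,"dx":0,"dy":0,"dz":0,"twist":0},{"claw":29.55,"dx":0,"dy":0,"dz":0,"twist":0}]' 70
python3 - <<'E'
from h import *
im=viewer.get_image("side");s=viewer.get_image("scene");np.save("side2.npy",im);np.save("scene2.npy",s)
f=lambda x,u,v:cv2.resize(x[v:v+150,u:u+100,::-1],(400,600),interpolation=cv2.INTER_CUBIC)
cv2.imwrite("pics/hang.png",np.hstack([f(im,180,100),f(s,200,90)]))
E
```

```text
t: 10.4
tcp_pos: [0.4704, 0.1941, 0.3153]
tool_rot: [-1.436, 2.794, -0.0]
contact_force: [-0.3, -0.7, -1.9]
gripper_width: 0.0252
grasp_force: 5.6
t: 10.7
tcp_pos: [0.4704, 0.1941, 0.3153]
tool_rot: [-1.436, 2.794, 0.0]
contact_force: [-1.1, 0.6, -2.6]
gripper_width: 0.0252
grasp_force: 5.1
```

View pics/hang.png

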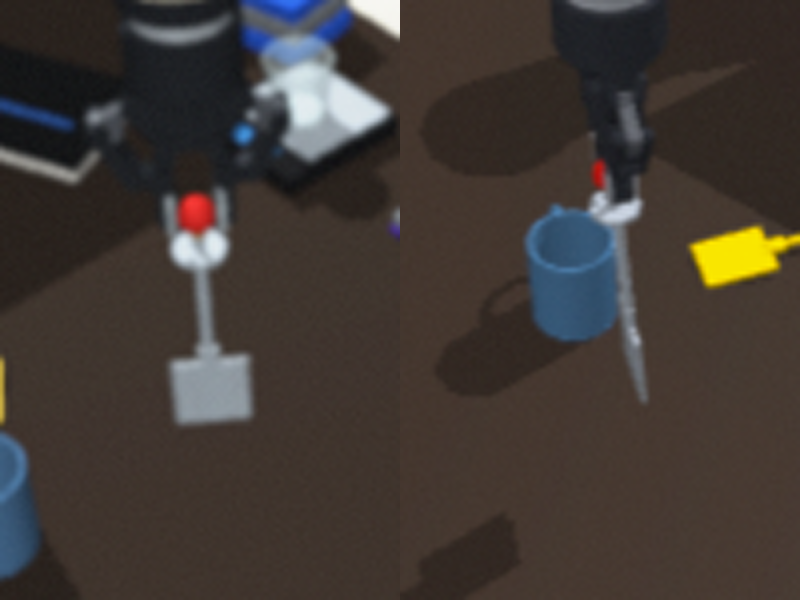

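The paddle hangs near plumb. In side, the knob is at (229.3,153.3), the disc at (229.8,162) and the tip at (233,205). In scene, the disc is at (254,141.8) and the tip at (261.3,190).

```bash
python3 - <<'E'
from h import *
tip=tri((261.3,190),(233,205));di=tri((254,141.8),(229.8,162))
print(tip,di,(di-tip)/np.linalg.norm(di-tip),np.linalg.norm(di-tip))
k=atz("side",(229.3,153.3),tip[2]+.2195);print(k)
d=np.array([.582,.813,0]);e=np.array([-.813,.582,0])
for a in (tip-k,tip-di):print(np.degrees(np.arctan2(a@d,-a[2])),np.degrees(np.arctan2(a@e,-a[2])))
E
```

```text
[0.4854 0.2083 0.0896] [0.4712 0.1924 0.2979] [-0.0679 -0.0755  0.9948] 0.20946613461859329
[0.4855 0.2118 0.3091]
-0.7766054041343021 -0.5035083370159099
5.790993366133159 -0.646791979779218
```

```bash
python3 -m handwheel '[{"claw":29.6,"dx":0,"dy":0,"dz":0,"twist":0},{"claw":29.6,"dx":0,"dy":0,"dz":0,"twist":0},{"claw":29.6,"dx":0,"dy":0,"dz":0,"twist":0},{"claw":29.65,"dx":0,"dy":0,"dz":0,"twist":0},{"claw":29.65,"dx":0,"dy":0,"dz":0,"twist":0},{"claw":29.65,"dx":0,"dy":0,"dz":0,"twist":0},{"claw":29.65,"dx":0,"dy":0,"dz":0,"twist":0}]' 70
```

```text
t: 11.5
tcp_pos: [0.4704, 0.1941, 0.3153]
tool_rot: [1.436, -2.794, 0.0]
contact_force: [0.5, 0.1, -2.5]
gripper_width: 0.0253
grasp_force: 4.1
```

```bash
python3 -m handwheel '[{"claw":29,"dx":0,"dy":0,"dz":0,"twist":0},{"claw":28,"dx":0,"dy":0,"dz":0,"twist":0},{"claw":26,"dx":0,"dy":0,"dz":0,"twist":0},{"claw":20,"dx":0,"dy":0,"dz":0,"twist":0},{"claw":20,"dx":0,"dy":0,"dz":0,"twist":0},{"claw":20,"dx":0,"dy":0,"dz":0,"twist":0},{"claw":20,"dx":0,"dy":0,"dz":0,"twist":0}]' 70
python3 -m handwheel '[{"claw":20,"dx":0.01,"dy":-0.006,"dz":0,"twist":0.022},{"claw":20,"dx":0.035,"dy":-0.02,"dz":0,"twist":0.077},{"claw":20,"dx":0.07,"dy":-0.04,"dz":0,"twist":0.155},{"claw":20,"dx":0.11,"dy":-0.062,"dz":0,"twist":0.243},{"claw":20,"dx":0.15,"dy":-0.085,"dz":0,"twist":0.331},{"claw":20,"dx":0.19,"dy":-0.108,"dz":0,"twist":0.42},{"claw":20,"dx":0.23,"dy":-0.13,"dz":0,"twist":0.508},{"claw":20,"dx":0.27,"dy":-0.153,"dz":0,"twist":0.596},{"claw":20,"dx":0.31,"dy":-0.176,"dz":0,"twist":0.685},{"claw":20,"dx":0.34,"dy":-0.193,"dz":0,"twist":0.751},{"claw":20,"dx":0.358,"dy":-0.203,"dz":0,"twist":0.79},{"claw":20,"dx":0.365,"dy":-0.207,"dz":0,"twist":0.806}]' 70
python3 -m handwheel '[{"claw":20,"dx":0,"dy":0,"dz":0,"twist":0},{"claw":20,"dx":0,"dy":0,"dz":0,"twist":0},{"claw":20,"dx":0,"dy":0,"dz":0,"twist":0}]' 70
python3 - <<'E'
from h import *
import pickle
im=viewer.get_image("side");s=viewer.get_image("scene");np.save("side3.npy",im);np.save("scene3.npy",s)
c=viewer.get_calibration("wrist");w=viewer.get_image("wrist");pickle.dump((c,w),open("w3.pkl","wb"))
o=telemetry.get_obs();print(o["tcp_pos"],o["tool_rot"],o["qpos"])
f=lambda x,u,v:cv2.resize(x[v:v+100,u:u+133,::-1],(400,300),interpolation=cv2.INTER_CUBIC)
cv2.imwrite("pics/rack.png",np.vstack([np.hstack([f(im,290,170),f(s,90,190)]),np.hstack([cv2.resize(w[:,:,::-1],(400,300)),f(s,110,215)])]))
E
```

```text
t: 12.2
tcp_pos: [0.4704, 0.1941, 0.3153]
tool_rot: [1.436, -2.794, 0.0]
contact_force: [0.5, 0.3, -1.8]
gripper_width: 0.0224
grasp_force: 68.6
t: 13.4
tcp_pos: [0.4252, -0.2256, 0.3151]
tool_rot: [0.217, -3.134, 0.001]
contact_force: [0.4, 0.6, -1.2]
gripper_width: 0.0225
grasp_force: 68.8
t: 13.7
tcp_pos: [0.4262, -0.2222, 0.3154]
tool_rot: [-0.227, 3.133, 0.0]
contact_force: [-0.7, -0.2, -2.3]
gripper_width: 0.0223
grasp_force: 68.9
[ 0.4263 -0.2224  0.3155] [-0.2271  3.1332 -0.0002] [-0.6331  0.1721 -0.0879  1.3106  0.     -0.7778]
```

View pics/rack.png

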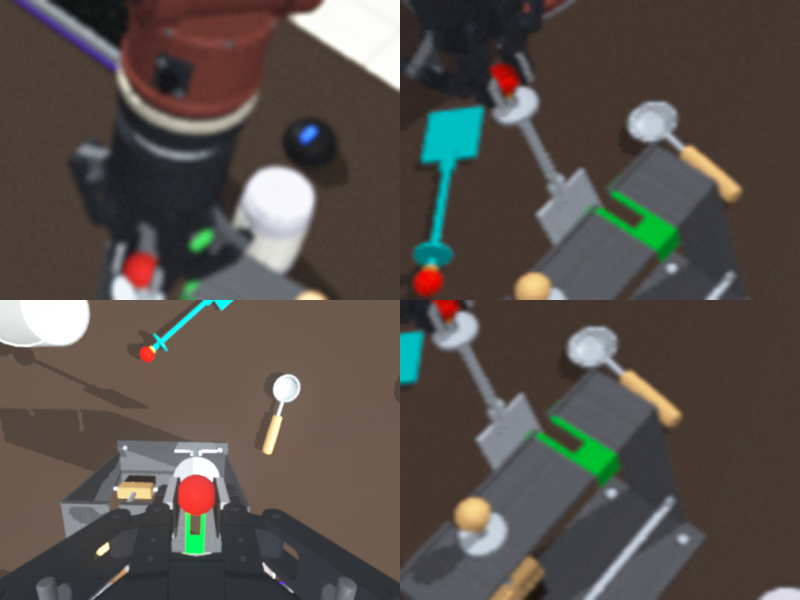

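In scene the paddle hangs in front of the rack with the green slot at about (640,220) in the top-right tile. The brush and spoon are undisturbed. The wrist view has the slot in line with the tool's x axis, so I'll enlarge that.

```bash
python3 - <<'E'
from h import *
import pickle
c,w=pickle.load(open("w3.pkl","rb"))
u,v=205,235
C=cv2.resize(w[v:v+90,u:u+100,::-1],(660,594),interpolation=cv2.INTER_CUBIC)
for k in range(0,100,10): cv2.putText(C,str(u+k),(int(k*6.6),10),0,.35,(0,0,255));cv2.putText(C,str(v+k),(0,int(k*6.6)+4),0,.35,(0,0,255))
cv2.imwrite("pics/w3c.png",C)
E
```

```text
(no output)
```

View pics/w3c.png

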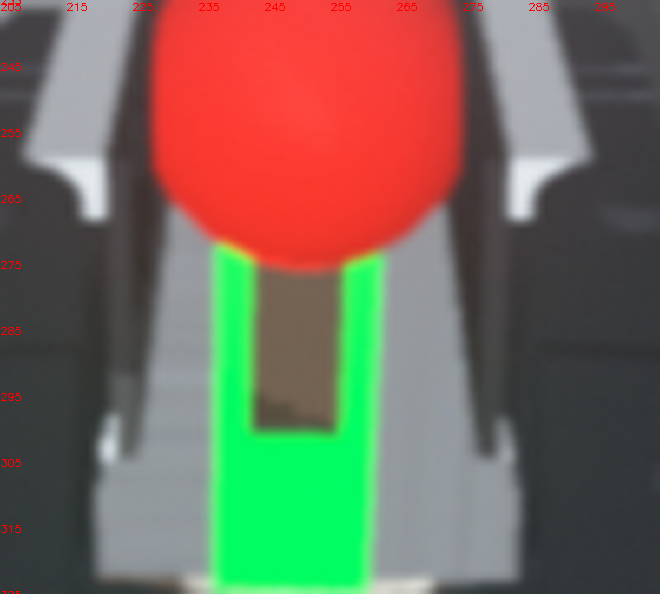

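Slot edges in the enlarged wrist crop:
- Closed end at v=300.2, between u=243.2 and 256.1.
- Further out at v=275.9, between u=243.8 and 257.0.
- Back edge of the plate at v=323.6.

```bash
python3 - <<'E'
from h import *
import pickle
from scipy.spatial.transform import Rotation as R
c,w=pickle.load(open("w3.pkl","rb"))
P={k:atz("wrist",p,.215,c) for k,p in dict(cl=(243.2,300.2),cr=(256.1,300.2),ml=(243.8,275.9),mr=(257,275.9),b=(249.3,323.6),gtl=(238,273),gbl=(237.3,323),gtr=(263,273.5),gbr=(261,323)).items()}
for k in P:print(k,P[k][:2])
for a,b in(("ml","cl"),("mr","cr"),("gtl","gbl"),("gtr","gbr")):
    d=P[b]-P[a];print(np.degrees(np.arctan2(d[1],d[0])),end=" ")
print("width",np.linalg.norm(P["cl"]-P["cr"]))
T=R.from_rotvec([-.2271,3.1332,-.0002]).as_matrix();print("toolx,y",T[:,0],T[:,1])
for z in(.330,.334,.338):
  k=atz("scene",(124.25,215.9),z);print(k,atz("scene",(148.85,264.1),z-.2195),atz("scene",(128.2,224.2),z-.032), atz("wrist",(251.7,235+93/6.6),z,c))
E
```

```text
cl [ 0.54   -0.2136]
cr [ 0.5382 -0.2008]
ml [ 0.5123 -0.2168]
mr [ 0.5104 -0.2041]
b [ 0.5673 -0.2035]
gtl [ 0.51   -0.2229]
gbl [ 0.5684 -0.2158]
gtr [ 0.507  -0.1987]
gbr [ 0.5648 -0.1916]
6.647831081593805 6.7830275482423055 6.8487615843714655 6.953008394867557 width 0.012962764402343648
toolx,y [-0.9895 -0.1442 -0.0002] [-0.1442  0.9895 -0.0001]
[ 0.4227 -0.2211  0.33  ] [ 0.4321 -0.2157  0.1105] [ 0.4246 -0.2211  0.298 ] [ 0.4225 -0.2222  0.33  ]
[ 0.426  -0.2223  0.334 ] [ 0.4346 -0.2167  0.1145] [ 0.4277 -0.2223  0.302 ] [ 0.4204 -0.2225  0.334 ]
[ 0.4292 -0.2235  0.338 ] [ 0.4371 -0.2176  0.1185] [ 0.4308 -0.2234  0.306 ] [ 0.4183 -0.2228  0.338 ]
```

```bash
python3 -m handwheel '[{"claw":20,"dx":0,"dy":0,"dz":0.01,"twist":0.01},{"claw":20,"dx":0,"dy":0.001,"dz":0.025,"twist":0.024},{"claw":20,"dx":0,"dy":0.0016,"dz":0.042,"twist":0.024},{"claw":20,"dx":0,"dy":0.0016,"dz":0.058,"twist":0.024},{"claw":20,"dx":0,"dy":0.0016,"dz":0.067,"twist":0.024},{"claw":20,"dx":0,"dy":0.0016,"dz":0.07,"twist":0.024},{"claw":20,"dx":0,"dy":0.0016,"dz":0.07,"twist":0.024},{"claw":20,"dx":0,"dy":0.0016,"dz":0.07,"twist":0.024}]' 70
python3 -m handwheel '[{"claw":20,"dx":-0.01,"dy":0,"dz":0,"twist":0},{"claw":20,"dx":-0.025,"dy":0,"dz":0,"twist":0},{"claw":20,"dx":-0.038,"dy":0,"dz":0,"twist":0},{"claw":20,"dx":-0.045,"dy":0,"dz":0,"twist":0},{"claw":20,"dx":-0.045,"dy":0,"dz":0,"twist":0},{"claw":20,"dx":-0.045,"dy":0,"dz":0,"twist":0}]' 70
python3 - <<'E'
from h import *
import pickle
s=viewer.get_image("scene");si=viewer.get_image("side");c=viewer.get_calibration("wrist");w=viewer.get_image("wrist");pickle.dump((c,w),open("w4.pkl","wb"))
o=telemetry.get_obs();print(o["tcp_pos"],o["tool_rot"],o["contact_force"])
f=lambda x,u,v,a,b:cv2.resize(x[v:v+b,u:u+a,::-1],(400,300),interpolation=cv2.INTER_CUBIC)
cv2.imwrite("pics/pre.png",np.vstack([np.hstack([f(s,120,210,80,60),f(si,310,210,80,60)]),np.hstack([f(w,190,220,120,90),f(w,200,290,100,75)])]))
E
```

```text
t: 14.65
tcp_pos: [0.4262, -0.2218, 0.2458]
tool_rot: [-0.187, 3.135, -0.001]
contact_force: [0.1, -0.3, -0.8]
gripper_width: 0.0224
grasp_force: 68.8
t: 15.25
tcp_pos: [0.4704, -0.2161, 0.2451]
tool_rot: [0.188, -3.135, -0.0]
contact_force: [-0.3, -0.4, -2.7]
gripper_width: 0.022
grasp_force: 68.9
[ 0.4702 -0.2163  0.2454] [ 0.1867 -3.1359 -0.0001] [-1.5142 -0.2537 -2.0783]
```

View pics/pre.png

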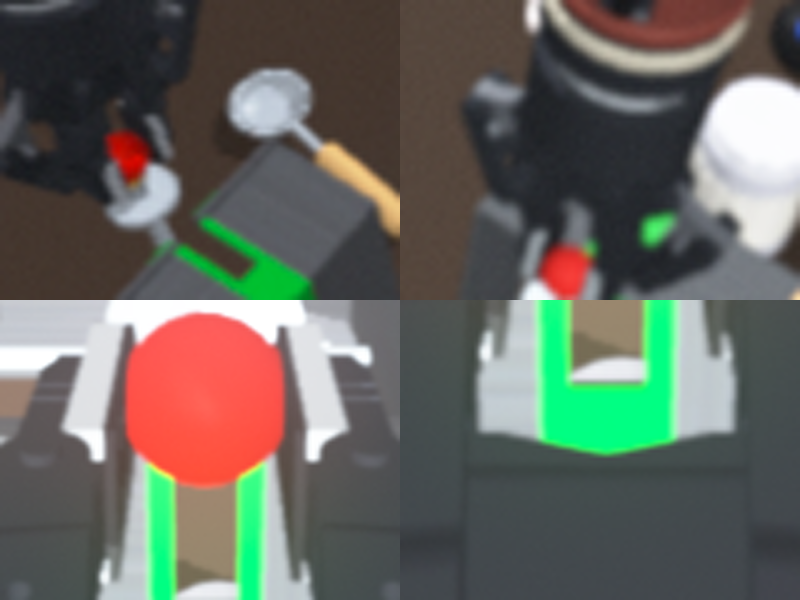

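The wrist tiles show the slot centred under the ball. At v=310.5 the slot runs from u=242.5 to 262, at v=292 from 242.5 to 261.4, and the ball centre is at u≈251.5. In scene the disc is above plate level, just in front of the mouth.

```bash
python3 - <<'E'
from h import *
import pickle
from scipy.spatial.transform import Rotation as R
c,w=pickle.load(open("w4.pkl","rb"))
T=R.from_rotvec([.1867,-3.1359,-.0001]).as_matrix();t=np.array([.4702,-.2163,.2454])
for p,z in(((242.5,310.5),.215),((262,310.5),.215),((242.5,292),.215),((261.4,292),.215),((251.5,250),.2604)):
    q=atz("wrist",p,z,c);print(q,T.T@(q-t))
E
```

```text
[ 0.5396 -0.2139  0.215 ] [-0.0691 -0.0059  0.0304]
[ 0.5379 -0.1999  0.215 ] [-0.0691  0.0082  0.0304]
[ 0.5241 -0.2157  0.215 ] [-0.0536 -0.0058  0.0304]
[ 0.5224 -0.2024  0.215 ] [-0.0535  0.0076  0.0304]
[ 0.4666 -0.2161  0.2604] [ 0.0036  0.0006 -0.015 ]
```

```bash
python3 -m handwheel '[{"claw":20,"dx":-0.005,"dy":0.001,"dz":0,"twist":0},{"claw":20,"dx":-0.014,"dy":0.001,"dz":0,"twist":0},{"claw":20,"dx":-0.024,"dy":0.001,"dz":0,"twist":0},{"claw":20,"dx":-0.034,"dy":0.001,"dz":0,"twist":0},{"claw":20,"dx":-0.044,"dy":0.001,"dz":0,"twist":0},{"claw":20,"dx":-0.053,"dy":0.001,"dz":0,"twist":0},{"claw":20,"dx":-0.057,"dy":0.001,"dz":0,"twist":0},{"claw":20,"dx":-0.057,"dy":0.001,"dz":0,"twist":0},{"claw":20,"dx":-0.057,"dy":0.001,"dz":0,"twist":0}]' 70
python3 -m handwheel '[{"claw":20,"dx":0,"dy":0,"dz":0.002,"twist":0},{"claw":20,"dx":0,"dy":0,"dz":0.004,"twist":0},{"claw":20,"dx":0,"dy":0,"dz":0.006,"twist":0},{"claw":20,"dx":0,"dy":0,"dz":0.008,"twist":0},{"claw":20,"dx":0,"dy":0,"dz":0.009,"twist":0},{"claw":20,"dx":0,"dy":0,"dz":0.009,"twist":0},{"claw":20,"dx":0,"dy":0,"dz":0.009,"twist":0}]' 70
```

```text
t: 16.3
tcp_pos: [0.5269, -0.2084, 0.2452]
tool_rot: [0.187, -3.136, -0.0]
contact_force: [-0.1, 0.5, -2.2]
gripper_width: 0.0227
grasp_force: 68.9
t: 17.0
tcp_pos: [0.5275, -0.2085, 0.237]
tool_rot: [-0.187, 3.135, -0.001]
contact_force: [0.3, 1.3, 5.9]
gripper_width: 0.0224
grasp_force: 69.5
```

```bash
python3 - <<'E'
from h import *
s=viewer.get_image("scene");si=viewer.get_image("side");w=viewer.get_image("wrist");np.save("s5.npy",s)
f=lambda x,u,v,a,b:cv2.resize(x[v:v+b,u:u+a,::-1],(400,300),interpolation=cv2.INTER_CUBIC)
cv2.imwrite("pics/in.png",np.vstack([np.hstack([f(s,130,230,64,48),f(si,300,220,100,75)]),np.hstack([f(w,190,220,120,90),f(s,110,210,120,90)])]))
E
```

```text
(no output)
```

View pics/in.png

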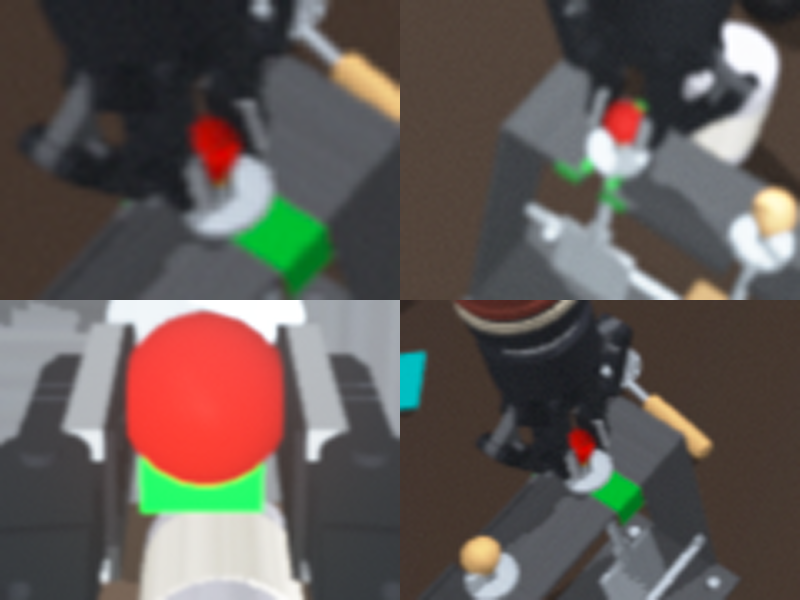

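The disc sits behind the mouth lips, which are still visible in side at (575,170) and (612,195). The green back strip is free, and the blade hangs in front of the bar. I'll check the disc position numerically.

```bash
python3 - <<'E'
from h import *
print(tri((166.8,261.2),(354.5,258)),atz("scene",(166.8,261.2),.219)[:2],atz("side",(354.5,258),.219)[:2])
E
python3 -m handwheel '[{"claw":20,"dx":0,"dy":0,"dz":0,"twist":0},{"claw":20,"dx":0,"dy":0,"dz":0.0005,"twist":0},{"claw":20,"dx":0,"dy":0,"dz":0.001,"twist":0},{"claw":20,"dx":0,"dy":0,"dz":0.001,"twist":0}]' 70
```

```text
[ 0.5277 -0.2087  0.2186] [ 0.5277 -0.2079] [ 0.5273 -0.2096]
t: 17.55
tcp_pos: [0.5281, -0.2085, 0.2367]
tool_rot: [-0.187, 3.133, -0.001]
contact_force: [1.3, 3.3, 10.2]
gripper_width: 0.0224
grasp_force: 70.1
```

```bash
python3 -m handwheel '[{"claw":26,"dx":0,"dy":0,"dz":-0.001,"twist":0},{"claw":27,"dx":0,"dy":0,"dz":-0.001,"twist":0},{"claw":28,"dx":0,"dy":0,"dz":-0.001,"twist":0},{"claw":28.6,"dx":0,"dy":0,"dz":-0.001,"twist":0},{"claw":29.2,"dx":0,"dy":0,"dz":-0.001,"twist":0},{"claw":29.6,"dx":0,"dy":0,"dz":-0.001,"twist":0},{"claw":29.8,"dx":0,"dy":0,"dz":-0.001,"twist":0},{"claw":30.2,"dx":0,"dy":0,"dz":-0.001,"twist":0},{"claw":31,"dx":0,"dy":0,"dz":-0.001,"twist":0},{"claw":33,"dx":0,"dy":0,"dz":-0.001,"twist":0},{"claw":38,"dx":0,"dy":0,"dz":-0.001,"twist":0},{"claw":45,"dx":0,"dy":0,"dz":-0.001,"twist":0}]' 70
python3 -m handwheel '[{"claw":55,"dx":0,"dy":0,"dz":-0.001,"twist":0},{"claw":55,"dx":0,"dy":0,"dz":-0.001,"twist":0},{"claw":55,"dx":0,"dy":0,"dz":-0.01,"twist":0},{"claw":55,"dx":0,"dy":0,"dz":-0.025,"twist":0},{"claw":55,"dx":0,"dy":0,"dz":-0.045,"twist":0},{"claw":55,"dx":0,"dy":0,"dz":-0.075,"twist":0},{"claw":55,"dx":0,"dy":0,"dz":-0.105,"twist":0},{"claw":55,"dx":0.05,"dy":0,"dz":-0.12,"twist":0},{"claw":55,"dx":0.1,"dy":0,"dz":-0.12,"twist":0},{"claw":55,"dx":0.12,"dy":0,"dz":-0.12,"twist":0},{"claw":55,"dx":0.12,"dy":0,"dz":-0.12,"twist":0},{"claw":55,"dx":0.12,"dy":0,"dz":-0.12,"twist":0}]' 70
python3 - <<'E'
from h import *
s=viewer.get_image("scene");si=viewer.get_image("side");w=viewer.get_image("wrist")
f=lambda x,u,v,a,b:cv2.resize(x[v:v+b,u:u+a,::-1],(400,300),interpolation=cv2.INTER_CUBIC)
cv2.imwrite("pics/end.png",np.vstack([np.hstack([f(s,110,210,120,90),f(si,300,220,100,75)]),np.hstack([f(w,0,0,512,384),f(s,0,0,512,384)])]))
E
```

```text
t: 18.75
tcp_pos: [0.5268, -0.2084, 0.2361]
tool_rot: [0.187, -3.135, -0.0]
contact_force: [0.3, -0.0, -0.4]
gripper_width: 0.0383
grasp_force: 0.0
t: 19.95
tcp_pos: [0.408, -0.223, 0.3572]
tool_rot: [-0.186, 3.135, -0.002]
contact_force: [1.1, 0.4, -0.3]
gripper_width: 0.047
grasp_force: 0.0
```

View pics/end.png

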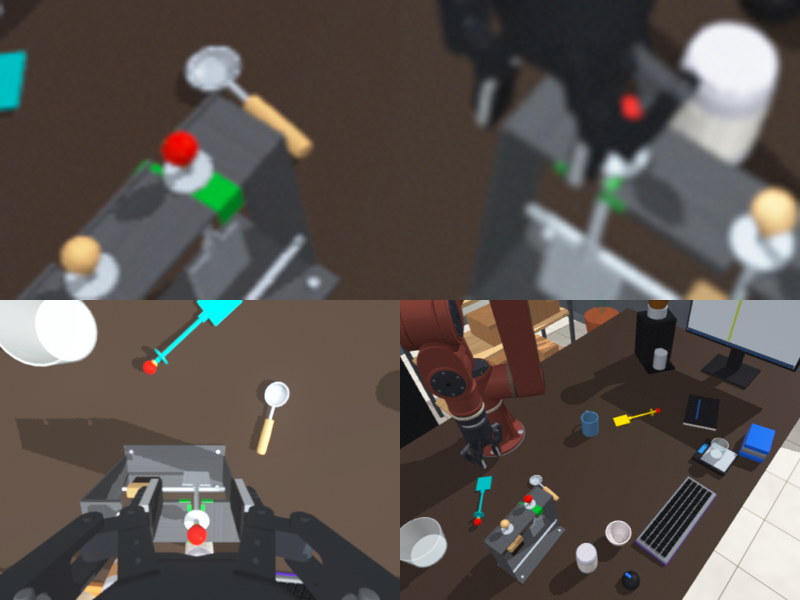

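The paddle hangs in the green slot with its disc on the plate behind the lip (knob at scene tile (180,148)). The brush, spoon, mug, bowl and tin are unmoved, and the gripper is clear. I'll let it settle briefly, then hand in.

```bash
python3 -m handwheel '[{"claw":55,"dx":0,"dy":0,"dz":0,"twist":0},{"claw":55,"dx":0,"dy":0,"dz":0,"twist":0},{"claw":55,"dx":0,"dy":0,"dz":0,"twist":0},{"claw":55,"dx":0,"dy":0,"dz":0,"twist":0},{"claw":55,"dx":0,"dy":0,"dz":0,"twist":0},{"claw":55,"dx":0,"dy":0,"dz":0,"twist":0}]' 70; python3 -c "
from h import *
print(tri((164,254.4),(357.8,246.3)))
from workcell import job
print(job.close_job())"
```

```text
t: 20.7
tcp_pos: [0.4079, -0.2227, 0.3563]
tool_rot: [-0.187, 3.136, 0.0]
contact_force: [-0.6, 0.7, 0.1]
gripper_width: 0.0469
grasp_force: 0.0
[ 0.5322 -0.209   0.2599]
the job is handed in; nothing more can be done
None
```

The steel paddle hangs in the green-edged slot with its disc on the plate behind the lip; I saw nothing else disturbed in the final pictures, and the job was handed in at about 20.7 s.

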